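# Line up the glaze test tiles on the viewing board

### The job

Get the glaze samples ready for viewing. Clear the red cup off the wooden board by nesting it, upright and fully down, in the white cup standing on the bench, and leave the white cup where it is. Lay the four tiles flat on the board, glazed face up, as one closed-up straight row from pale to dark: white against the end stop, then pale blue, mid blue and navy, each tile's long sides touching its neighbours and its short end square against the long back ledge; leave the sieve, bowl and jug alone.

Things in the scene. Friction and masses are not known exactly. Their poses are not given: they have to be found in the camera images.
- board: fixed plywood viewing board, 150 mm (x) x 360 mm (y), its top face 15 mm above the bench. Origin: centre of the underside (bench level). Two aluminium ledges, 12 mm wide, stand 10 mm above the top face: the back ledge along the whole +x edge (inner face at local x = +63 mm) and the end stop along the +y edge (inner face at local y = +168 mm). The -x and -y edges are open. Its yaw and place vary.
- tile_white: glaze test tile, 100 x 50 x 12 mm (local x, y, z), 0.13 kg, white glazed face up. Origin: centre of the underside; x along its length, z up. Starts askew on the board, near the end stop but clear of its place.
- tile_pale: glaze test tile, 100 x 50 x 12 mm (local x, y, z), 0.13 kg, pale blue glazed face up. Origin: centre of the underside; x along its length, z up. Starts lying on the bench.
- tile_mid: glaze test tile, 100 x 50 x 12 mm (local x, y, z), 0.13 kg, mid blue glazed face up. Origin: centre of the underside; x along its length, z up. Starts lying on the bench.
- tile_navy: glaze test tile, 100 x 50 x 12 mm (local x, y, z), 0.13 kg, navy (almost black) glazed face up. Origin: centre of the underside; x along its length, z up. Starts lying on the bench.
- cup_red: red plastic sample cup, open at the top, tapered: 38 mm across at the foot, 62 mm at the rim, 100 mm high, wall 3 mm, floor 4 mm, 0.06 kg. Origin: centre of the underside, z up. Starts standing on the board. Nested in the white cup its foot comes to rest about 41 mm above the foot of the white cup.
- cup_white: white plastic sample cup, open at the top, tapered: 38 mm across at the foot, 62 mm at the rim, 100 mm high, wall 3 mm, floor 4 mm, 0.06 kg. Origin: centre of the underside, z up. Stands on the bench among the tiles and stays there.
- sieve: steel test sieve pan, 150 mm across, 45 mm high, bystander. Origin: centre of the underside.
- bowl: steel bowl, 140 mm across, 50 mm high, bystander. Origin: centre of the underside.
- jug: clear plastic jug with a handle, 96 mm across, 130 mm high, bystander. Origin: centre of the underside.

How it is judged:
At the end, for the whole second after the job is handed in: Tiles flat on the board, white-pale-mid-navy from the end stop: ends within 5 mm of the back ledge, gaps under 3 to 4 mm, square within 0.05 rad. Red cup nested in the white cup on the bench, upright within 0.08 rad, axes within 6 mm, its foot at most 50 mm above the white foot (x of tile_white in the frame of board between 0.008 and 0.016 m and y of tile_white in the frame of board between 0.139 and 0.146 m and z of tile_white in the frame of board between 0.011 and 0.018 m and angle between the x axis of each of tile_white, tile_pale, tile_mid, tile_navy and the x axis of board, either way round below 0.05 rad and angle between each of tile_white, tile_pale, tile_mid, tile_navy's own z axis and vertical below 0.05 rad and linear speed of each of tile_white, tile_pale, tile_mid, tile_navy, cup_red below 0.02 m/s and x of tile_pale in the frame of board between 0.008 and 0.016 m and y of tile_pale in the frame of board between 0.086 and 0.096 m and z of tile_pale in the frame of board between 0.011 and 0.018 m and distance between tile_pale and tile_white below 0.054 m and x of tile_mid in the frame of board between 0.008 and 0.016 m and y of tile_mid in the frame of board between 0.033 and 0.046 m and z of tile_mid in the frame of board between 0.011 and 0.018 m and distance between tile_mid and tile_pale below 0.054 m and x of tile_navy in the frame of board between 0.008 and 0.016 m and y of tile_navy in the frame of board between -0.02 and -0.004 m and z of tile_navy in the frame of board between 0.011 and 0.018 m and distance between tile_navy and tile_mid below 0.054 m and horizontal distance between cup_red and cup_white below 0.006 m and z of cup_red in the frame of cup_white between 0.01 and 0.05 m and angle between cup_white's own z axis and vertical below 0.08 rad and angle between cup_red's own z axis and vertical below 0.1 rad and height (world z) of cup_white below 0.006 m); the robot touches nothing.
It fails at once if the sieve is knocked over or shifted by more than 30 mm (distance of sieve from where it was at the start of the episode above 0.03 m or angle between sieve's own z axis and vertical above 0.3 rad).
It fails at once if the bowl is knocked over or shifted by more than 30 mm (distance of bowl from where it was at the start of the episode above 0.03 m or angle between bowl's own z axis and vertical above 0.3 rad).
It fails at once if the jug is knocked over or shifted by more than 30 mm (distance of jug from where it was at the start of the episode above 0.03 m or angle between jug's own z axis and vertical above 0.3 rad).
It fails at once if the white cup is knocked over or shifted by more than 40 mm (distance of cup_white from where it was at the start of the episode above 0.04 m or angle between cup_white's own z axis and vertical above 0.3 rad).
It also fails if it takes over 72 s, if anything falls off the work surface, if the arm or the gripper's body presses on something with over 40 N, if the wrist force passes 120 N, or if a joint passes its speed limit or range.

### The arm

A 6-joint arm with a two-finger parallel gripper is mounted at the origin on the work surface. World frame = base frame: x ahead of the robot, y to its left, z up, the work surface at z = 0. Lengths are in m, angles in rad, forces in N, time in s.
With the tool pointing down it reaches from about 0.375 to 0.975 m from the base axis. Payload 3.8 kg.
Tool frame: the origin (TCP) lies on the centre line of the jaws, within the pads' length; the fingertips stand 17 mm ahead of it and the grasp point (between the pads) lies 2 mm behind it (bot.tip_extent is the distance from the TCP to the fingertips, in m); z points along the fingers, y is the line along which they close (so a half turn about z gives the same grasp; the last joint's range is limited). The gripper opens to 85 mm and grips with 20 to 120 N. Pads are 22 mm wide; open, the fingers measure 114 mm over their backs; the gripper's body (76 mm by 85 mm) begins 54 mm behind the grasp point. The pads swing forward as they close: fully open they stand 13 mm farther back than shut.
Start: joints at [-1.368, 0.264, 1.604, -0, 1.274, -0.037], TCP at [0.16, -0.656, 0.214] pointing down, gripper open.
Joint ranges: [-2.63, 2.63], [-0.94, 2.18], [0.31, 2.57], [-1.31, 4.45], [0, 2.66], [-2.55, 2.55]. Speed limits (rad/s): [2.57, 2.57, 3.14, 3.14, 3.14, 3.14].

### API

Orientations are given as a rotation vector (axis times angle).
In Python, from workcell import readout, read_camera, finish_job, bot gives the robot as it stands.
- The arm moves only by the tool jog_arm, never from a script. Its argument "deltas" is one flat list of numbers, 7 for each row, row after row: the shift along the tool's x, y, z in m, then the turn, a rotation vector about the tool's x, y, z in degrees, then the gripper command: -1 is shut, 1 is fully open, values between are in proportion. A call has 1 to 8 rows; each row is the pose to reach, as a shift and turn from the pose commanded when the call began, along the tool's axes at that moment; what a row does not reach only later rows make up. A row lasts 1/10 s, in which the tool goes at most 50 mm and 8.59 degrees, less where a joint would pass 70% of its speed; a pose out of reach is approached as far as the arm can. A call with a gripper value outside its range is refused whole. The fingers move at their own pace and stop on an object; "squeeze" is the grip in N (left out, the last holds). Time passes only in rows, so rows that repeat a pose let the fingers close. It gives the time, the measured TCP pose, the force, the opening and the grip force at its end, in the units of the state.
- readout.read_state(): the state, without advancing time (a new reading comes with each control period).
- read_camera(name): name is "side" or "top" or "wrist"; returns a dict with "color" (384x512x3 uint8, blue, green, red), "fx", "fy", "cx", "cy" (pixels), "origin" and "attitude" of the camera in the world. Camera axes: x right, y down, z forward; pixel columns grow to the right and rows downward; lengths in m; the calibration is good to about 2 mm. A picture is of the moment at which its call begins. There is no depth.
- finish_job(): hands the job in; it is judged then, once.
The state is a dict: "time": time; "q": joint angles; "joint_vel": joint speeds; "joint_torque": joint torques, N m; "tool_pos": TCP position; "tcp_rot": TCP orientation; "wrist_force": force on the tool from outside, world axes, zero at the start; "torque": the same for the moment, N m; "width": opening from 0.0 (shut) to 1.0 (fully open); "grip_force": force on a finger pad.
Only numpy, scipy, OpenCV 4.12 (cv2) and the standard library are available. Lean on these libraries where they do the work, as an engineer would, in place of code of your own. Each camera call takes 0.05 s, during which the arm holds its last target. There are 200 camera calls.

## Working session

There is one attempt and no reset: what is moved stays moved. The work goes in short steps, Python scripts to look and compute and a tool call to move; the robot and the scene stay as the last step left them, time stands still between calls to the robot, and variables do not carry over. Pictures are saved under pics/ and viewed, at most 10 in all, crops included, and the job is handed in when it is done.

Besides the shell and the picture viewer there is one more tool, called after "Request:" as name(argument=value, ...) on one line, values as JSON. jog_arm: Moves the arm, as the interface text tells. Its arguments: {"type":"object","properties":{"deltas":{"type":"array"},"squeeze":{"type":"number"}},"required":["deltas"]}

```bash
ls; mkdir -p pics; python3 - <<'E'
from workcell import readout, read_camera, bot
import cv2,numpy as np
for n in ("top","side"):
    d=read_camera(n); cv2.imwrite(f"pics/{n}0.png",cv2.resize(d["color"],(800,600),interpolation=cv2.INTER_CUBIC) if n=="top" else d["color"])
    print(n,{k:np.round(v,4).tolist() for k,v in d.items() if k!="color"})
s=readout.read_state();print(s)
E
```

```text
pics
top {'fx': 448.0695, 'fy': 448.0695, 'cx': 257.3933, 'cy': 187.9953, 'origin': [0.387, 0.0999, 1.2574], 'attitude': [-2.1101, 2.1335, -0.2184]}
side {'fx': 370.5673, 'fy': 370.5673, 'cx': 260.7126, 'cy': 194.1981, 'origin': [0.383, -0.8144, 0.9179], 'attitude': [-2.2935, 0.2542, -0.1293]}
{'time': 0.1, 'q': array([-1.36789935e+00,  2.64677277e-01,  1.60525767e+00,  1.32048683e-05,
        1.27371113e+00, -3.69104561e-02]), 'joint_vel': array([ 3.58215448e-04,  3.82590505e-05, -1.76199318e-03,  7.00754685e-04,
        1.64554536e-03,  2.00193387e-03]), 'joint_torque': array([ 6.78327506e-04, -5.16704965e+01, -3.68592417e+01, -1.05311932e-05,
        6.41561914e-03,  9.96564154e-06]), 'tool_pos': array([ 0.16017602, -0.65499082,  0.21287601]), 'tcp_rot': array([-3.11700453e+00, -3.75535727e-01,  2.47468277e-04]), 'wrist_force': array([ 0.405674  , -0.48568791, -0.45674628]), 'torque': array([ 0.03172878, -0.05806014, -0.02154292]), 'grip_force': 0.0, 'width': 0.9974894486206262}
```

View pics/top0.png

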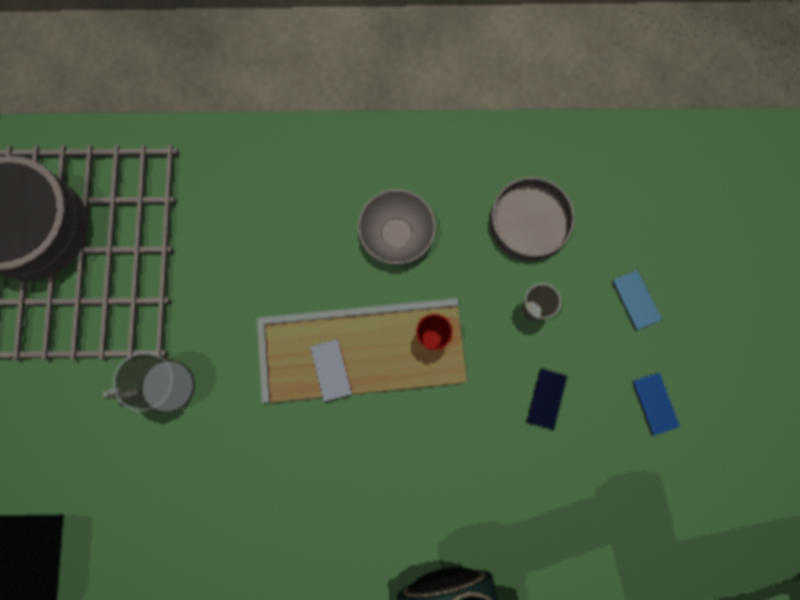

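View pics/side0.png

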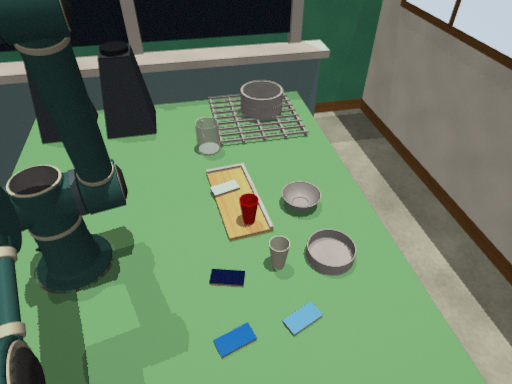

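```bash
cat > h.py <<'E'
import cv2,numpy as np
from scipy.spatial.transform import Rotation as R
from workcell import readout, read_camera
def ray(d,uv,z):
    uv=np.atleast_2d(np.asarray(uv,float))
    r=np.c_[(uv[:,0]-d["cx"])/d["fx"],(uv[:,1]-d["cy"])/d["fy"],np.ones(len(uv))]@R.from_rotvec(d["attitude"]).as_matrix().T
    o=np.asarray(d["origin"]); return o+r*((z-o[2])/r[:,2])[:,None]
def rect(d,mask,z):
    "largest blob -> centre, long-axis yaw deg, sizes in world at height z"
    n,l,s,c=cv2.connectedComponentsWithStats(mask.astype(np.uint8)); k=1+s[1:,4].argmax()
    v,u=np.nonzero(l==k); w=ray(d,np.c_[u,v],z)[:,:2]
    (cx,cy),(a,b),t=cv2.minAreaRect((w*1000).astype(np.float32))
    if a<b:a,b,t=b,a,t+90
    t=(t+90)%180-90
    return np.round([cx,cy,t,a,b],1),np.round(w.mean(0)*1000,1),s[k,4]
def seg(d):
    b,g,r=[d["color"][...,i].astype(int) for i in range(3)]
    return {"pale":(b>130)&(b-r>60)&(g>95),"mid":(b>100)&(b-r>60)&(g<95),"navy":(b-g>12)&(b<90)&(b-r>15),"red":(r>90)&(g<40),"white":(r>120)&(b>125)&(abs(r-b)<40)}
def where():
    s=readout.read_state(); M=R.from_rotvec(s["tcp_rot"]).as_matrix()
    return s,M
def plan(*targets):
    "world targets x,y,z(mm) yaw(deg of tool x) -> deltas (mm, deg)"
    s,M=where(); print("t",round(s["time"],2),"tcp",np.round(s["tool_pos"]*1000,1),"yaw",round(np.degrees(np.arctan2(M[1,0],M[0,0])),1),"w",round(s["width"],3))
    for x,y,z,yaw in targets:
        G=R.from_euler("z",yaw,degrees=True)*R.from_rotvec([np.pi,0,0])
        d=M.T@(np.array([x,y,z])-s["tool_pos"]*1000); print(np.round(d,1),np.round(np.degrees((R.from_matrix(M).inv()*G).as_rotvec()),1))
E
python3 - <<'E'
from h import *
d=read_camera("top")
np.save("top0.npy",d["color"])
m=seg(d); cv2
for k,z in (("pale",.012),("mid",.012),("navy",.012),("red",.1)): print(k,rect(d,m[k],z))
f=512/800
# board corners: ledge outer corners (z=.025): far +x/+y corner, +x/-y end, -x/+y end ; board open corner -x/-y z=.015
P=lambda pts,z: print(np.round(ray(d,np.array(pts)*f,z)[:,:2]*1000,1).tolist())
P([(258,319),(458,300),(264,403)],.025); P([(466,382),(460,305)],.015)
P([(312,346),(340,340),(351,397),(323,402)],.027)
print("white cup rim/foot");P([(543,301)],.1);P([(435,331)],.115)
P([(397,227),(532,217)],.05);P([(145,381)],.13)
c=d["color"]; 
a=cv2.resize(c[180:270,150:370],None,fx=3.6,fy=3.6,interpolation=cv2.INTER_CUBIC); cv2.imwrite("pics/crop1.png",a)
E
```

```text
pale (array([ 651. , -336.7,  -12.2,   28.9,   16. ]), array([ 651.2, -335.5]), np.int32(26))
mid (array([ 434.4, -357.5,   16.7,   95.6,   47. ]), array([ 434. , -357.5]), np.int32(601))
navy (array([ 444.6, -163.6,  -17.2,   92.9,   44.2]), array([ 444.2, -163.8]), np.int32(547))
red (array([538.2,  41.9,  43.9,  42.1,  29.7]), array([538.3,  41.8]), np.int32(126))
[[589.4, 345.1], [620.1, -12.0], [441.4, 330.4]]
[[474.4, -23.0], [612.7, -16.2]]
[[539.8, 248.2], [549.9, 198.9], [449.9, 179.2], [441.8, 227.8]]
white cup rim/foot
[[602.7, -148.4]]
[[551.5, 35.5]]
[[749.6, 96.1], [766.0, -147.2]]
[[473.7, 501.6]]
```

View pics/crop1.png

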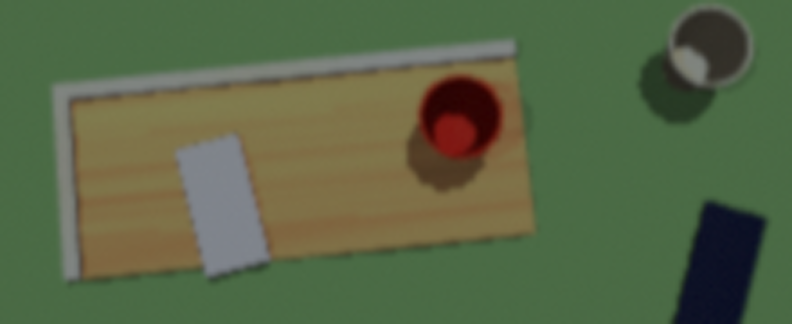

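The crop shows the board (ledge corner ~(52,86), right end of the ledge (515,39), open corner (535,234)), white tile corners (177,151),(238,132),(270,262),(208,278), red rim centre (461,116) and white rim centre (711,46).

```bash
python3 - <<'E'
from h import *
d=read_camera("top")
W=lambda pts,z: ray(d,(np.array(pts,float)+.5)/3.6-.5+[150,180],z)[:,:2]*1000
obs=np.r_[W([(52,86),(515,39),(66,281)],.025),W([(535,234)],.015)]
loc=np.array([[75,180],[75,-180],[-75,180],[-75,-180.]])
a=loc-loc.mean(0);b=obs-obs.mean(0)
t=np.arctan2((a[:,0]*b[:,1]-a[:,1]*b[:,0]).sum(),(a*b).sum());Rm=np.array([[np.cos(t),-np.sin(t)],[np.sin(t),np.cos(t)]])
o=obs.mean(0);print("board",o,np.degrees(t));print("resid",np.round(obs-loc@Rm.T-o,1).tolist())
w=W([(177,151),(238,132),(270,262),(208,278)],.027);r=cv2.minAreaRect(w.astype(np.float32));print("white",w.mean(0),r)
for n,y in zip("white pale mid navy".split(),(142.5,92,41,-10)): print(n,o+Rm@[12,y])
print("red",W([(461,116)],.115),"wcup",W([(711,46)],.1))
b,g,r=[d["color"][...,i].astype(int) for i in range(3)]
print(d["color"][192,407],d["color"][258,420],d["color"][256,350])
hsv=cv2.cvtColor(d["color"],cv2.COLOR_BGR2HSV)
m=(hsv[...,0]>95)&(hsv[...,0]<125)&(hsv[...,1]>90);m[:,:380]=0;m[225:]=0
print("pale",rect(d,m,.012))
plan((602,-148,260,0))
E
```

```text
board [532.8930357  161.81085251] 5.204138511298272
resid [[-0.1, 0.1], [0.5, -0.3], [0.1, -1.1], [-0.5, 1.2]]
white [497.55727015 214.92593144] ((498.0565185546875, 215.19046020507812), (102.25944519042969, 48.61690902709961), 14.035575866699219)
white [531.91817674 304.81190024]
pale [536.49875466 254.52006883]
mid [541.12468484 203.73029851]
navy [545.75061502 152.94052818]
red [[551.44602712  37.33947178]] wcup [[ 603.29304992 -147.43328684]]
[135 112  75] [113  64  28] [37 16 13]
pale (array([ 620.3, -336.6,   22.3,   97.9,   48.5]), array([ 619.9, -337. ]), np.int32(584))
t 0.2 tcp [ 160.2 -655.2  213.2] yaw 13.7 w 1.005
[ 549.6 -387.8  -46.2] [-0.1  0.  13.7]
```

```bash
python3 - <<'E'
from h import *
from workcell import bot
print({k:getattr(bot,k) for k in dir(bot) if not k.startswith("_")})
plan((551.5,37.3,215,5.2))
E
```

```text
{'MotionError': <class 'workcell.MotionError'>, 'tip_extent': 0.017}
t 0.2 tcp [ 160.2 -655.2  213.2] yaw 13.7 w 1.005
[ 544.6 -579.8   -0.9] [-0.1  0.   8.5]
```

Request:
jog_arm(deltas=[0.544,-0.58,0,0,0,8.5,1,0.544,-0.58,0,0,0,8.5,1,0.544,-0.58,0,0,0,8.5,1,0.544,-0.58,0,0,0,8.5,1,0.544,-0.58,0,0,0,8.5,1,0.544,-0.58,0,0,0,8.5,1,0.544,-0.58,0,0,0,8.5,1,0.544,-0.58,0,0,0,8.5,1], squeeze=25)

```text
time: 1.0
tool_pos: [0.3573, -0.3054, 0.2141]
tcp_rot: [3.138, 0.143, 0.001]
wrist_force: [1.9, 0.1, 0.5]
width: 1.004
grip_force: 0.0
```

```bash
python3 -c "
from h import *
plan((551.5,37.3,215,5.2))"
```

```text
t 1.0 tcp [ 357.3 -305.4  214.1] yaw 5.2 w 1.004
[ 224.5 -323.7   -0.9] [ 0. -0.  0.]
```

Request:
jog_arm(deltas=[0.2245,-0.324,0,0,0,0,1,0.2245,-0.324,0,0,0,0,1,0.2245,-0.324,0,0,0,0,1,0.2245,-0.324,0,0,0,0,1,0.2245,-0.324,0,0,0,0,1,0.2245,-0.324,0,0,0,0,1,0.2245,-0.324,0,0,0,0,1,0.2245,-0.324,0,0,0,0,1])

```text
time: 1.8
tool_pos: [0.5515, 0.0383, 0.2141]
tcp_rot: [-3.138, -0.145, -0.001]
wrist_force: [0.4, -0.5, -0.4]
width: 1.0
grip_force: 0.0
```

```bash
python3 - <<'E'
from h import *
plan((551.5,37.3,99,5.2))
d=read_camera("wrist"); c=d["color"]; cv2.imwrite("pics/w1.png",c)
print(d["origin"],d["attitude"],d["fx"])
E
```

```text
t 1.8 tcp [551.5  38.3 214.1] yaw 5.3 w 1.0
[ -0.2   1.  115.1] [-0.  -0.   0.1]
[0.62372909 0.04437115 0.3724806 ] [ 2.15201683 -1.96194197 -0.28816348] 314.0806845659356
```

View pics/w1.png

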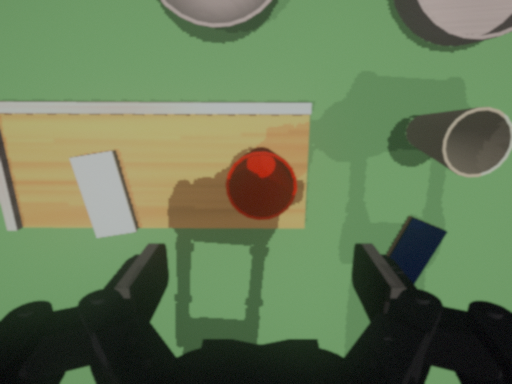

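The wrist view shows the red rim centred at about (261,185), the white cup's rim at (478,142), the white tile's corners at (71,158),(114,151),(135,232),(97,238) and the ledge end at (311,103).

```bash
python3 - <<'E'
from h import *
d=read_camera("wrist")
for n,p,z in (("red",[(261,185)],.115),("wcup",[(478,142)],.1),("tile",[(71,158),(114,151),(135,232),(97,238)],.027),("ledge end",[(311,103)],.025),("corner",[(304,228)],.015)):
    w=ray(d,p,z)[:,:2]*1000; print(n,np.round(w.mean(0),1))
t=np.radians(5.2);Rm=np.array([[np.cos(t),-np.sin(t)],[np.sin(t),np.cos(t)]])
print(np.array([532.9,161.8])+Rm@[75,-180],np.array([532.9,161.8])+Rm@[-75,-180])
E
```

```text
red [553.9  42.3]
wcup [ 606.1 -141.1]
tile [498.5 219.1]
ledge end [624.3  -4.4]
corner [476.2 -18.2]
[623.90519433 -10.66174824] [474.52253454 -24.25663527]
```

```bash
python3 - <<'E'
from h import *
for n in("top","side","wrist"):
    d=read_camera(n); c=cv2.cvtColor(d["color"],cv2.COLOR_BGR2HSV)
    h,s,v=[c[...,i].astype(int) for i in range(3)]
    for k,m in (("blue",(h>95)&(h<130)&(s>90)&(v>60)),("navy",(h>105)&(h<140)&(s>100)&(v<70)&(v>20)),):
        nn,l,st,ce=cv2.connectedComponentsWithStats(m.astype(np.uint8))
        for i in range(1,nn):
            if st[i,4]>150: print(n,k,st[i,:],np.round(ray(d,ce[i],.011)[0,:2]*1000,1))
E
```

```text
top blue [393 174  30  37 581] [ 619.8 -337.6]
top blue [405 239  30  39 683] [ 433.6 -356.8]
top navy [343 237  19  37 411] [ 451.5 -170.6]
side blue [283 302  39  33 620] [ 616.  -339.8]
side blue [213 323  44  34 751] [ 429.7 -359. ]
side navy [210 269  34  16 442] [ 441.9 -166.5]
wrist navy [ 390  220   53   62 1399] [ 454.  -171.2]
```

Request:
jog_arm(deltas=[0.001,-0.001,0.05,0,0,0,1,0.001,-0.001,0.1,0,0,0,1,0.001,-0.001,0.115,0,0,0,1,0.001,-0.001,0.115,0,0,0,-1,0.001,-0.001,0.115,0,0,0,-1,0.001,-0.001,0.115,0,0,0,-1,0.001,-0.001,0.115,0,0,0,-1,0.001,-0.001,0.115,0,0,0,-1], squeeze=25)

```text
time: 2.85
tool_pos: [0.5531, 0.037, 0.101]
tcp_rot: [3.138, 0.144, 0.005]
wrist_force: [-1.3, 1.0, 0.2]
width: 0.141
grip_force: 0.0
```

```bash
python3 - <<'E'
from h import *
s,_=where();print(s["time"],s["width"],s["grip_force"],s["tool_pos"])
a=read_camera("wrist")["color"];b=read_camera("side")["color"][130:290,160:370]
cv2.imwrite("pics/w2.png",np.hstack([cv2.resize(a,(400,300)),cv2.resize(b,(394,300),interpolation=cv2.INTER_CUBIC)]))
E
```

```text
2.85 0.14086205951831215 0.0 [0.55309084 0.03697844 0.10098754]
```

View pics/w2.png

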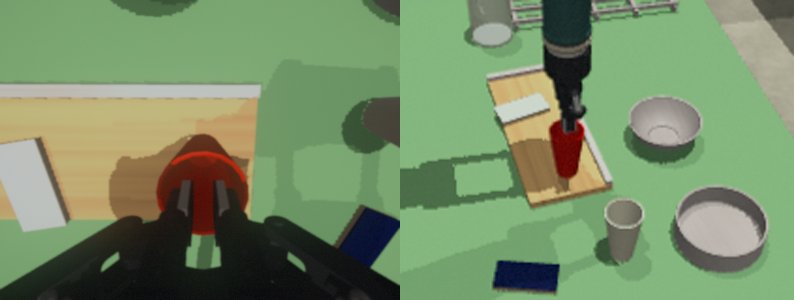

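Request:
jog_arm(deltas=[0,0,-0.03,0,0,0,-1,0,0,-0.08,0,0,0,-1,0,0,-0.115,0,0,0,-1])

```text
time: 3.25
tool_pos: [0.5523, 0.0371, 0.2168]
tcp_rot: [3.138, 0.144, 0.003]
wrist_force: [0.7, 0.6, 0.0]
width: -0.0
grip_force: 0.0
```

```bash
python3 - <<'E'
from h import *
s,_=where();print(s["time"],s["width"],s["grip_force"],s["tool_pos"])
a=read_camera("wrist")["color"];b=read_camera("side")["color"][130:290,160:370]
cv2.imwrite("pics/w3.png",np.hstack([cv2.resize(a,(400,300)),cv2.resize(b,(394,300),interpolation=cv2.INTER_CUBIC)]))
E
```

```text
3.25 -6.82327169770648e-05 0.0 [0.552278   0.03707921 0.2168243 ]
```

View pics/w3.png

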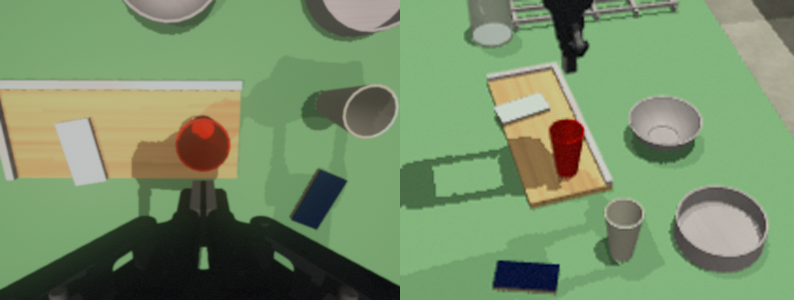

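```bash
python3 - <<'E'
from h import *
d=read_camera("wrist");s,M=where()
Rc=R.from_rotvec(d["attitude"]).as_matrix()
print("cam in tool",np.round(M.T@(d["origin"]-s["tool_pos"])*1000,1)); print(np.round(M.T@Rc,3))
def r(u,v): return M.T@Rc@np.array([(u-d["cx"])/d["fx"],(v-d["cy"])/d["fy"],1])
o=M.T@(d["origin"]-s["tool_pos"])*1000
for uv in ((168,245),(352,245),(168,262),(352,262),(260,233)):
    k=r(*uv); print(uv,"at tool x=-11,0,11:",[np.round(o+k*((X-o[0])/k[0]),1).tolist() for X in(-11,0,11)])
E
```

```text
cam in tool [  73.6    0.7 -162. ]
[[-0.    -0.959 -0.283]
 [ 1.    -0.     0.   ]
 [-0.    -0.283  0.959]]
(168, 245) at tool x=-11,0,11: [[-11.0, -53.8, 7.7], [0.0, -46.7, -14.3], [11.0, -39.7, -36.4]]
(352, 245) at tool x=-11,0,11: [[-11.0, 55.5, 7.7], [0.0, 48.4, -14.4], [11.0, 41.3, -36.5]]
(168, 262) at tool x=-11,0,11: [[-11.0, -48.2, -12.3], [0.0, -41.9, -31.8], [11.0, -35.5, -51.2]]
(352, 262) at tool x=-11,0,11: [[-11.0, 49.9, -12.3], [0.0, 43.5, -31.8], [11.0, 37.1, -51.3]]
(260, 233) at tool x=-11,0,11: [[-11.0, 0.9, 24.8], [0.0, 0.8, 0.5], [11.0, 0.8, -23.8]]
```

```bash
python3 - <<'E'
from h import *
d=read_camera("side")
Rc=R.from_rotvec(d["attitude"]).as_matrix()
for n,U,V in(("tip",570,70),("rim",566,128),("foot",567,177)):
    u,v=160+(U-400)*210/394,130+V*160/300
    k=Rc@[(u-d["cx"])/d["fx"],(v-d["cy"])/d["fy"],1];o=d["origin"]
    print(n,np.round((o+k*((.0371-o[1])/k[1]))*1000,1))
E
```

```text
tip [556.2  37.1 242.1]
rim [548.4  37.1 119.1]
foot [549.   37.1  -1.8]
```

The fingertips actually stand about 25 mm behind the reported TCP: both the wrist and side views agree on this, and the first close passed over the cup. I'll work from the observed tip height and go lower.

Request:
jog_arm(deltas=[0,0,0.03,0,0,0,1,0,0,0.06,0,0,0,1,0,0,0.06,0,0,0,1,0,0,0.06,0,0,0,1,0,0,0.06,0,0,0,1,0,0,0.1,0,0,0,1,0,0,0.14,0,0,0,1,0,0,0.166,0,0,0,1])

```text
time: 4.25
tool_pos: [0.552, 0.0369, 0.0475]
tcp_rot: [3.138, 0.144, 0.001]
wrist_force: [-0.2, 0.2, 1.3]
width: 0.999
grip_force: 0.0
```

Request:
jog_arm(deltas=[0,0,0,0,0,0,-1,0,0,0,0,0,0,-1,0,0,0,0,0,0,-1,0,0,0,0,0,0,-1,0,0,0,0,0,0,-1], squeeze=25)

```text
time: 4.75
tool_pos: [0.5531, 0.037, 0.0498]
tcp_rot: [3.138, 0.144, 0.005]
wrist_force: [-0.5, 0.0, -0.7]
width: 0.696
grip_force: 26.8
```

```bash
python3 -c "
from h import *
plan((552,37.3,217,5.2),(603.5,-148,185,5.2))"
```

```text
t 4.75 tcp [553.1  37.   49.8] yaw 5.2 w 0.696
[  -0.5   -0.4 -167.2] [ 0.  -0.2  0. ]
[  33.7  188.8 -135. ] [ 0.  -0.2  0. ]
```

Request:
jog_arm(deltas=[0,0,-0.05,0,0,0,-1,0,0,-0.1,0,0,0,-1,0.007,0.04,-0.13,0,0,0,-1,0.016,0.088,-0.13,0,0,0,-1,0.025,0.135,-0.13,0,0,0,-1,0.0335,0.18,-0.13,0,0,0,-1,0.0345,0.1885,-0.13,0,0,0,-1,0.0345,0.1885,-0.13,0,0,0,-1])

```text
time: 5.55
tool_pos: [0.6035, -0.1493, 0.1785]
tcp_rot: [3.138, 0.139, 0.001]
wrist_force: [-0.5, 0.0, -0.9]
width: 0.695
grip_force: 27.5
```

```bash
python3 - <<'E'
from h import *
plan((604.6,-147.8,76,5.2))
a=read_camera("wrist")["color"];b=read_camera("side")["color"][150:310,200:370]
cv2.imwrite("pics/w4.png",np.hstack([cv2.resize(a,(400,300)),cv2.resize(b,(320,300),interpolation=cv2.INTER_CUBIC)]))
E
```

```text
t 5.55 tcp [ 603.5 -149.3  178.5] yaw 5.1 w 0.695
[  1.2  -1.4 102.5] [ 0.  -0.  -0.1]
```

View pics/w4.png

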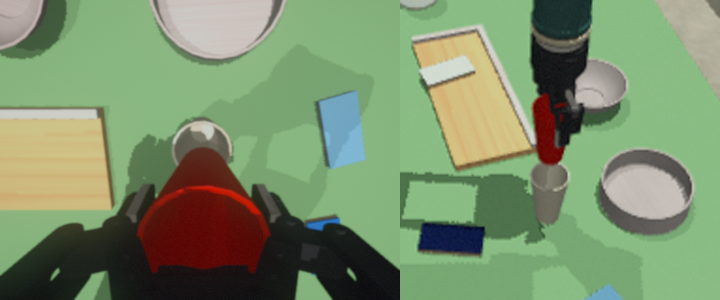

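Request:
jog_arm(deltas=[0.001,-0.001,0.04,0,0,0,-1,0.001,-0.001,0.075,0,0,0,-1,0.001,-0.001,0.095,0,0,0,-1,0.001,-0.001,0.1,0,0,0,-1,0.001,-0.001,0.1,0,0,0,-1])

```text
time: 6.15
tool_pos: [0.6039, -0.1446, 0.0781]
tcp_rot: [-3.137, -0.147, 0.001]
wrist_force: [-0.5, -0.1, -1.1]
width: 0.694
grip_force: 30.4
```

Request:
jog_arm(deltas=[0,0,0,0,0,0,0.85,0,0,0,0,0,0,0.85,0,0,-0.01,0,0,0,0.85,0,0,-0.05,0,0,0,0.85,0,0,-0.1,0,0,0,0.85])

```text
time: 6.65
tool_pos: [0.6019, -0.1458, 0.177]
tcp_rot: [-3.136, -0.144, 0.009]
wrist_force: [0.8, 0.7, -0.3]
width: 0.922
grip_force: 0.0
```

```bash
python3 - <<'E'
from h import *
plan((497.7,215,80,14))
d=read_camera("side");b=d["color"][190:290,230:360]
t=read_camera("top"); c=t["color"][150:300,150:440]
cv2.imwrite("pics/s5.png",np.hstack([cv2.resize(b,(390,300),interpolation=cv2.INTER_CUBIC),cv2.resize(c[20:90,140:230],(386,300),interpolation=cv2.INTER_CUBIC)]))
E
```

```text
t 6.65 tcp [ 601.9 -145.8  177. ] yaw 5.2 w 0.922
[ -70.3 -368.6   98.2] [-0.1  0.3 -8.8]
```

View pics/s5.png

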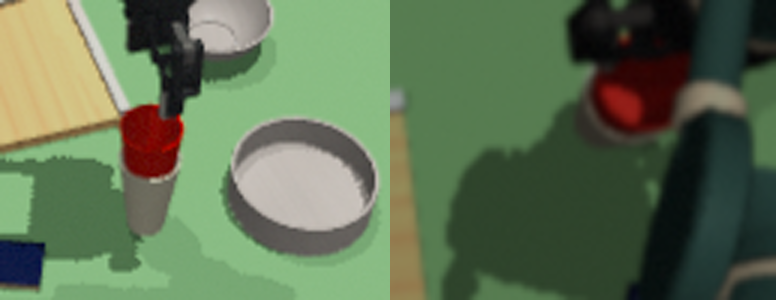

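Side crop: the red cup sits down in the white one, upright, and the board is clear. Next is the white tile.

Request:
jog_arm(deltas=[-0.0095,-0.049,0,0,0,0,0.65,-0.019,-0.098,0,0,0,-3,0.65,-0.028,-0.147,0.02,0,0,-6,0.65,-0.038,-0.196,0.04,0,0,-8.8,0.65,-0.047,-0.245,0.05,0,0,-8.8,0.65,-0.0565,-0.294,0.07,0,0,-8.8,0.65,-0.066,-0.342,0.08,0,0,-8.8,0.65,-0.0705,-0.3685,0.1,0,0,-8.8,0.65])

```text
time: 7.55
tool_pos: [0.5013, 0.2171, 0.0803]
tcp_rot: [-3.116, -0.385, -0.008]
wrist_force: [1.1, -0.1, 0.9]
width: 0.827
grip_force: 0.0
```

```bash
python3 - <<'E'
from h import *
plan((497.7,215,-8,14))
a=read_camera("wrist")["color"];cv2.imwrite("pics/w6.png",a)
E
```

```text
t 7.55 tcp [501.3 217.1  80.3] yaw 14.1 w 0.827
[-4.5  1.2 88.3] [-0.1 -0.3  0.1]
```

View pics/w6.png

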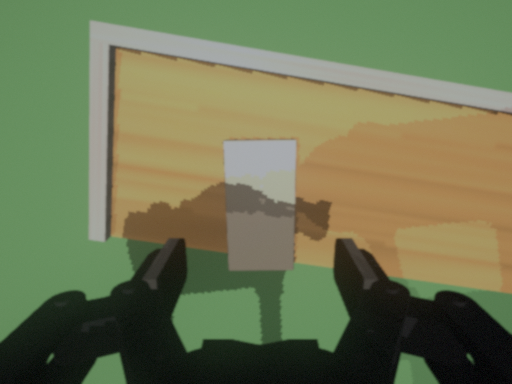

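Request:
jog_arm(deltas=[0,0,0.05,0,0,0,0.65,0,0,0.075,0,0,0,0.65,0,0,0.085,0,0,0,0.65,0,0,0.085,0,0,0,0.65])

```text
time: 8.0
tool_pos: [0.4995, 0.2135, -0.0077]
tcp_rot: [3.118, 0.384, -0.004]
wrist_force: [-0.2, -0.0, 0.8]
width: 0.82
grip_force: 0.0
```

Request:
jog_arm(deltas=[0,0,0,0,0,0,-1,0,0,0,0,0,0,-1,0,0,0,0,0,0,-1,0,0,0,0,0,0,-1], squeeze=40)

```text
time: 8.4
tool_pos: [0.5026, 0.2145, -0.0046]
tcp_rot: [-3.117, -0.383, -0.007]
wrist_force: [1.0, -0.5, 5.6]
width: 0.578
grip_force: 43.7
```

```bash
python3 - <<'E'
from h import *
t=np.radians(5.2);Rm=np.array([[np.cos(t),-np.sin(t)],[np.sin(t),np.cos(t)]])
p=np.array([532.9,161.8])+Rm@[12,119];print(p)
plan((497.7,215,-8,14),(*p,-8,5.2))
E
```

```text
[534.06533574 281.3978344 ]
t 8.4 tcp [502.6 214.5  -4.6] yaw 14.0 w 0.578
[-4.7 -1.6  3.4] [-0.  -0.3  0. ]
[ 46.7 -57.2   3.6] [-0.  -0.3  8.8]
```

Request:
jog_arm(deltas=[0,0,-0.025,0,0,0,-1,0.02,-0.022,-0.025,0,0,4,-1,0.04,-0.044,-0.025,0,0,8.8,-1,0.0514,-0.0556,-0.025,0,0,8.8,-1,0.0514,-0.0556,-0.02,0,0,8.8,-1,0.0514,-0.0556,-0.004,0,0,8.8,-1,0.0514,-0.0556,-0.001,0,0,8.8,-1,0.0514,-0.0556,-0.001,0,0,8.8,-1])

```text
time: 9.2
tool_pos: [0.5371, 0.2803, -0.0049]
tcp_rot: [-3.137, -0.142, -0.001]
wrist_force: [-1.6, 1.6, 10.3]
width: 0.572
grip_force: 50.5
```

```bash
cat >> h.py <<'E'
T=np.radians(5.2);RB=np.array([[np.cos(T),-np.sin(T)],[np.sin(T),np.cos(T)]]);OB=np.array([532.9,161.8])
def loc(): 
    s,_=where(); return np.round(RB.T@(s["tool_pos"][:2]*1000-OB),1)
E
python3 - <<'E'
from h import *
plan();print(loc())
d=read_camera("wrist");np.save("w_place.npy",d["color"])
b,g,r=[d["color"][...,i].astype(int) for i in range(3)]
m=(abs(r-b)<30)&(b>90)&(abs(g-r)<30); m[:100]&=True
n,l,st,c=cv2.connectedComponentsWithStats(m.astype(np.uint8))
for i in range(1,n):
    if st[i,4]>800:
        v,u=np.nonzero(l==i);print(st[i],cv2.minAreaRect(np.c_[u,v].astype(np.float32)))
E
```

```text
t 9.2 tcp [537.1 280.3  -4.9] yaw 5.2 w 0.572
[ 14.9 117.7]
[  107   129   405   160 15544] ((315.3963623046875, 182.54794311523438), (159.9767303466797, 401.24346923828125), 82.27816772460938)
[ 201  166  118   79 7873] ((259.5, 205.0), (78.0, 117.0), 90.0)
[ 208  281  103   63 4940] ((258.5050048828125, 312.9002685546875), (103.67050170898438, 60.27470397949219), 2.8624050617218018)
```

Request:
jog_arm(deltas=[0,0,0,0,0,0,0.4,0,0,0,0,0,0,0.4,0,0,-0.03,0,0,0,0.4,0,0.025,-0.035,0,0,0,-1,0,0.048,-0.035,0,0,0,-1,0,0.048,-0.035,0,0,0,-1,0,0.048,-0.035,0,0,0,-1,0,0.048,-0.005,0,0,0,-1])

```text
time: 10.05
tool_pos: [0.5449, 0.2344, 0.0024]
tcp_rot: [-3.135, -0.143, -0.013]
wrist_force: [0.5, 0.9, -0.3]
width: 0.003
grip_force: 0.0
```

Request:
jog_arm(deltas=[0,0,0,0,0,0,-1,0,-0.012,0,0,0,0,-1,0,-0.022,0,0,0,0,-1,0,-0.028,0,0,0,0,-1,0,-0.032,0,0,0,0,-1,0,-0.034,0,0,0,0,-1])

```text
time: 10.65
tool_pos: [0.5375, 0.267, -0.001]
tcp_rot: [3.138, 0.145, -0.001]
wrist_force: [-1.1, -2.2, 1.2]
width: 0.002
grip_force: 0.8
```

```bash
python3 - <<'E'
from h import *
plan();print(loc())
d=read_camera("wrist")
b,g,r=[d["color"][...,i].astype(int) for i in range(3)]
g8=d["color"]
# print profile across row/col for gap: print mask extents of white per row
m=(abs(r-b)<30)&(b>90)&(abs(g-r)<30)
for row in range(150,250,12):
    u=np.nonzero(m[row])[0]; 
    runs=np.split(u,np.nonzero(np.diff(u)>1)[0]+1); print(row,[(int(x[0]),int(x[-1])) for x in runs if len(x)>3])
E
```

```text
t 10.65 tcp [537.5 267.   -1. ] yaw 5.3 w 0.002
[ 14.1 104.4]
150 [(83, 511)]
162 [(85, 114), (167, 175), (177, 226)]
174 [(86, 228)]
186 [(88, 228)]
198 [(90, 229)]
210 [(92, 230)]
222 [(94, 229)]
234 [(96, 209)]
246 [(98, 194)]
```

Request:
jog_arm(deltas=[0,-0.003,0,0,0,0,-1,0,-0.004,0,0,0,0,-1])

```text
time: 10.9
tool_pos: [0.5373, 0.2682, -0.0011]
tcp_rot: [3.134, 0.145, -0.002]
wrist_force: [1.4, -10.5, 2.3]
width: -0.003
grip_force: 5.2
```

```bash
python3 - <<'E'
from h import *
s,_=where();print(loc(),s["wrist_force"]); plan((620,-337,80,22.3))
d=read_camera("top")
c=cv2.cvtColor(d["color"],cv2.COLOR_BGR2HSV);h,s,v=[c[...,i].astype(int) for i in range(3)]
m=(s<70)&(v>90)
for z in(.027,):
  n,l,st,ce=cv2.connectedComponentsWithStats(m.astype(np.uint8))
  for i in range(1,n):
    if 200<st[i,4]<4000: print(st[i],np.round(ray(d,ce[i],z)[0]*1000,1))
E
```

```text
[ 14.1 105.6] [  1.35938431 -10.52246379   2.28543598]
t 10.9 tcp [537.3 268.2  -1.1] yaw 5.3 w -0.003
[ 26.3 610.6 -78.8] [  0.2   0.1 -17. ]
[  0  93  41  79 616] [816.7 761.3  27. ]
[  49   92   64  172 2028] [693.6 577.9  27. ]
[ 315  113   53   51 1806] [ 769.3 -149.    27. ]
[ 229  120   50   49 1401] [754.8  96.7  27. ]
[ 31 162  21  69 269] [597.3 677.9  27. ]
[ 13 181  20  50 229] [584.5 729.1  27. ]
[  0 185  15  46 201] [585.5 777.   27. ]
[191 190 103  19 563] [606.2 125.4  27. ]
[ 92 231  31  32 761] [473.7 500.4  27. ]
```

Request:
jog_arm(deltas=[0,0,-0.05,0,0,0,0.2,0.002,0.04,-0.08,0,0,-8,0.65,0.004,0.08,-0.11,0,0,-17,0.65,0.006,0.12,-0.14,0,0,-17,0.65,0.008,0.168,-0.15,0,0,-17,0.65,0.01,0.218,-0.15,0,0,-17,0.65,0.012,0.268,-0.15,0,0,-17,0.65,0.014,0.318,-0.15,0,0,-17,0.65])

```text
time: 11.75
tool_pos: [0.5809, -0.0468, 0.1498]
tcp_rot: [3.083, 0.605, 0.003]
wrist_force: [0.8, 0.6, 0.2]
width: 0.823
grip_force: 0.0
```

```bash
python3 -c "
from h import *
plan((620,-337,150,22.3),(620,-337,40,22.3))"
```

```text
t 11.75 tcp [580.9 -46.8 149.8] yaw 22.2 w 0.823
[-7.350e+01  2.834e+02 -2.000e-01] [ 0.  -0.1 -0.1]
[-73.7 283.4 109.8] [ 0.  -0.1 -0.1]
```

Request:
jog_arm(deltas=[-0.0125,0.048,0,0,0,0,0.65,-0.025,0.096,0,0,0,0,0.65,-0.0375,0.144,0,0,0,0,0.65,-0.05,0.192,0,0,0,0,0.65,-0.06,0.235,0.02,0,0,0,0.65,-0.07,0.27,0.055,0,0,0,0.65,-0.0735,0.2835,0.095,0,0,0,0.65,-0.0735,0.2835,0.11,0,0,0,0.65])

```text
time: 12.55
tool_pos: [0.6168, -0.3363, 0.0341]
tcp_rot: [-3.08, -0.6, 0.007]
wrist_force: [-1.4, 1.5, -0.5]
width: 0.823
grip_force: 0.0
```

```bash
cat >> h.py <<'E'
def wtile(lo,hi,vmin,vmax):
    "blue tile seen by the wrist camera: pixel box, and world rect"
    d=read_camera("wrist");c=cv2.cvtColor(d["color"],cv2.COLOR_BGR2HSV)
    m=(c[...,0]>lo)&(c[...,0]<hi)&(c[...,1]>90)&(c[...,2]>vmin)&(c[...,2]<vmax); m[340:]=0
    n,l,s,_=cv2.connectedComponentsWithStats(m.astype(np.uint8));k=1+s[1:,4].argmax();v,u=np.nonzero(l==k)
    print("px",s[k],cv2.minAreaRect(np.c_[u,v].astype(np.float32)),rect(d,l==k,.012)[0])
E
python3 - <<'E'
from h import *
plan((620,-337,-22,22.3)); wtile(95,125,50,255)
E
```

```text
t 12.55 tcp [ 616.8 -336.3   34.1] yaw 22.0 w 0.823
[ 2.9  2.1 56.1] [-0.3  0.2 -0.3]
px [  224   135    85   151 11926] ((266.0, 210.0), (150.0, 84.0), 90.0) [ 619.5 -339.4   22.1   98.5   49.3]
```

Request:
jog_arm(deltas=[0,0.003,0.03,0,0,0,0.65,0,0.003,0.05,0,0,0,0.65,0,0.003,0.058,0,0,0,0.65,0,0.003,0.058,0,0,0,0.65])

```text
time: 13.0
tool_pos: [0.6206, -0.3364, -0.0192]
tcp_rot: [-3.081, -0.607, 0.002]
wrist_force: [-0.0, -0.1, -0.5]
width: 0.827
grip_force: 0.0
```

Request:
jog_arm(deltas=[0,0,0,0,0,0,-1,0,0,0,0,0,0,-1,0,0,0,0,0,0,-1,0,0,0,0,0,0,-1,0,0,-0.05,0,0,0,-1,0,0,-0.1,0,0,0,-1,0,0,-0.15,0,0,0,-1,0,0,-0.17,0,0,0,-1])

```text
time: 13.8
tool_pos: [0.6239, -0.3397, 0.1585]
tcp_rot: [3.076, 0.605, 0.012]
wrist_force: [-0.3, 0.4, -0.8]
width: 0.572
grip_force: 42.5
```

```bash
python3 - <<'E'
from h import *
wtile(95,125,50,255)
p=OB+RB@[12,68]
plan((620.6,-336.4,151,22.3),(*p,150,5.2))
E
```

```text
px [  196   160   122   180 19711] ((256.7752380371094, 249.53411865234375), (115.23429107666016, 183.84078979492188), 2.5208277702331543) [ 533.8 -370.3   21.5  215.   131.2]
t 13.85 tcp [ 624.8 -340.2  160.7] yaw 22.2 w 0.573
[-2.6 -5.2  9.7] [ 0.6 -0.4 -0.1]
[ 136.2 -561.1    5.9] [ 0.5 -0.5 17. ]
```

Request:
jog_arm(deltas=[0.012,-0.048,0,0,0,0,-1,0.024,-0.096,0,0,0,0,-1,0.036,-0.144,0,0,0,0,-1,0.048,-0.192,0,0,0,0,-1,0.06,-0.24,0,0,0,6,-1,0.072,-0.288,0,0,0,12,-1,0.084,-0.336,0,0,0,17,-1,0.096,-0.384,0,0,0,17.1,-1])

```text
time: 14.65
tool_pos: [0.5629, 0.0556, 0.1497]
tcp_rot: [3.139, 0.137, -0.003]
wrist_force: [1.2, -0.1, -1.7]
width: 0.569
grip_force: 42.5
```

```bash
python3 - <<'E'
from h import *
print(loc());plan((538.7,230.6,0,5.2))
E
```

```text
[  20.2 -108.4]
t 14.65 tcp [562.9  55.6 149.7] yaw 5.0 w 0.569
[  -8.5 -176.4  149.7] [-0.   0.1 -0.2]
```

Request:
jog_arm(deltas=[-0.0025,-0.049,0,0,0,0,-1,-0.005,-0.097,0.01,0,0,0,-1,-0.007,-0.142,0.03,0,0,0,-1,-0.009,-0.175,0.065,0,0,0,-1,-0.009,-0.179,0.11,0,0,0,-1,-0.009,-0.179,0.14,0,0,0,-1,-0.009,-0.179,0.15,0,0,0,-1,-0.009,-0.179,0.153,0,0,0,-1])

```text
time: 15.45
tool_pos: [0.5368, 0.2309, -0.002]
tcp_rot: [3.137, 0.141, -0.01]
wrist_force: [-9.2, -1.4, 21.8]
width: 0.573
grip_force: 45.8
```

Request:
jog_arm(deltas=[0,0,0,0,0,0,-1])

```text
time: 15.55
tool_pos: [0.539, 0.2311, -0.0017]
tcp_rot: [3.138, 0.141, -0.002]
wrist_force: [-0.4, -0.1, -1.0]
width: 0.573
grip_force: 43.4
```

```bash
python3 - <<'E'
from h import *
print(loc());plan((538.7,230.6,0,5.2))
E
```

```text
[12.3 68.5]
t 15.55 tcp [539.  231.1  -1.7] yaw 5.1 w 0.573
[-0.3  0.5 -1.7] [ 0.   0.1 -0.1]
```

Request:
jog_arm(deltas=[0,0,0,0,0,0,0.4,0,0,0,0,0,0,0.4,0,0,-0.03,0,0,0,0.4,0,0.025,-0.035,0,0,0,-1,0,0.046,-0.035,0,0,0,-1,0,0.046,-0.035,0,0,0,-1,0,0.046,-0.035,0,0,0,-1,0,0.046,-0.005,0,0,0,-1])

```text
time: 16.35
tool_pos: [0.5484, 0.1874, 0.0071]
tcp_rot: [-3.136, -0.14, -0.015]
wrist_force: [1.2, 0.3, 0.4]
width: 0.001
grip_force: 0.0
```

Request:
jog_arm(deltas=[0,0,0,0,0,0,-1,0,-0.012,0,0,0,0,-1,0,-0.022,0,0,0,0,-1,0,-0.028,0,0,0,0,-1,0,-0.032,0,0,0,0,-1,0,-0.035,0,0,0,0,-1])

```text
time: 16.95
tool_pos: [0.541, 0.2213, 0.0038]
tcp_rot: [-3.138, -0.142, -0.002]
wrist_force: [-0.3, -1.0, 0.8]
width: -0.0
grip_force: 0.5
```

```bash
python3 - <<'E'
from h import *
print(loc());plan((434.3,-357.3,80,16.7))
E
```

```text
[13.4 58.5]
t 16.95 tcp [541.  221.3   3.8] yaw 5.2 w -0.0
[-158.5  566.6  -76.4] [  0.   -0.1 -11.5]
```

```bash
python3 - <<'E'
from h import *
for n in ("wrist","side","top"):
    d=read_camera(n);c=cv2.cvtColor(d["color"],cv2.COLOR_BGR2HSV)
    m=(c[...,0]>95)&(c[...,0]<115)&(c[...,1]>70)&(c[...,2]>50)
    k,l,s,ce=cv2.connectedComponentsWithStats(m.astype(np.uint8))
    for i in range(1,k):
        if s[i,4]>100:
            v,u=np.nonzero(l==i);w=(ray(d,np.c_[u,v],.027)[:,:2]*1000-OB)@RB
            print(n,s[i],"local ctr",np.round(w.mean(0),1),np.round(np.percentile(w,[1,99],axis=0),1).tolist())
E
```

```text
wrist [  133   156   113   136 12660] local ctr [32.4 90.4] [[-3.0, 65.4], [60.0, 113.2]]
wrist [154 321  17  19 188] local ctr [-31.  108.8] [[-36.6, 104.6], [-25.9, 112.9]]
side [220 176  14  10 109] local ctr [-16.6  89.2] [[-39.2, 63.3], [8.8, 113.0]]
side [210 269  35  15 359] local ctr [-122.3 -328. ] [[-168.6, -359.5], [-73.5, -294.0]]
side [213 323  44  34 752] local ctr [-151.2 -517.1] [[-199.2, -546.3], [-101.5, -486.9]]
top [190 224  19  17 234] local ctr [-16.8  92.9] [[-36.1, 67.3], [9.7, 114.2]]
top [405 239  30  39 685] local ctr [-145.8 -501.5] [[-193.9, -531.7], [-97.0, -471.3]]
```

Request:
jog_arm(deltas=[0,-0.003,0.003,0,0,0,-1,0,-0.005,0.003,0,0,0,-1])

```text
time: 17.3
tool_pos: [0.5414, 0.2235, 0.0031]
tcp_rot: [3.135, 0.142, 0.002]
wrist_force: [-4.7, -11.6, 20.0]
width: 0.002
grip_force: 9.9
```

Request:
jog_arm(deltas=[0,0,-0.02,0,0,0,-1,0,0.025,-0.02,0,0,0,-1,0,0.025,0.003,0,0,0,-1,0,0.025,0.003,0,0,0,-1,0,0.014,0.003,0,0,0,-1,0,0.008,0.003,0,0,0,-1,0,0.005,0.003,0,0,0,-1])

```text
time: 18.0
tool_pos: [0.5413, 0.2182, -0.0022]
tcp_rot: [3.133, 0.145, 0.001]
wrist_force: [3.5, -19.7, 8.7]
width: -0.001
grip_force: 10.8
```

```bash
cat >> h.py <<'E'
def blues(names=("wrist","top")):
  for n in names:
    d=read_camera(n);c=cv2.cvtColor(d["color"],cv2.COLOR_BGR2HSV)
    m=(c[...,0]>95)&(c[...,0]<140)&(c[...,1]>70)&(c[...,2]>20)
    k,l,s,ce=cv2.connectedComponentsWithStats(m.astype(np.uint8))
    for i in range(1,k):
        if s[i,4]>180:
            v,u=np.nonzero(l==i);w=(ray(d,np.c_[u,v],.027)[:,:2]*1000-OB)@RB
            if abs(w.mean(0)[1])<170: print(n,s[i,4],"local ctr",np.round(w.mean(0),1),np.round(np.percentile(w,[1,99],axis=0),1).tolist(),d["color"][v.astype(int),u].mean(0).astype(int))
E
python3 -c "
from h import *
print(loc());plan((434.3,-357.3,80,16.7));blues()"
```

```text
[13.5 55.4]
t 18.0 tcp [541.3 218.2  -2.2] yaw 5.3 w -0.001
[-159.7  563.5  -79.4] [  0.3  -0.  -11.4]
wrist 15491 local ctr [28.8 92.3] [[-11.1, 68.3], [60.4, 115.9]] [145 123  85]
wrist 382 local ctr [-27.5 105.8] [[-35.4, 98.8], [-20.2, 113.3]] [83 67 44]
top 254 local ctr [-14.3  95.3] [[-35.4, 70.1], [12.6, 116.1]] [77 64 43]
```

Request:
jog_arm(deltas=[0,0.005,-0.045,0,0,0,0.2,-0.012,0.045,-0.065,0,0,-5,0.65,-0.0255,0.093,-0.065,0,0,-11.4,0.65,-0.039,0.141,-0.065,0,0,-11.4,0.65,-0.0525,0.189,-0.065,0,0,-11.4,0.65,-0.066,0.237,-0.065,0,0,-11.4,0.65,-0.08,0.285,-0.065,0,0,-11.4,0.65,-0.0935,0.333,-0.065,0,0,-11.4,0.65])

```text
time: 18.9
tool_pos: [0.4761, -0.1206, 0.0618]
tcp_rot: [-3.108, -0.453, 0.001]
wrist_force: [0.6, -0.7, -0.7]
width: 0.822
grip_force: 0.0
```

```bash
python3 -c "
from h import *
plan((434.3,-357.3,40,16.7))"
```

```text
t 18.9 tcp [ 476.1 -120.6   61.8] yaw 16.6 w 0.822
[-107.6  215.    21.6] [-0.   0.  -0.1]
```

Request:
jog_arm(deltas=[-0.022,0.044,0,0,0,0,0.65,-0.044,0.088,0,0,0,0,0.65,-0.066,0.132,0,0,0,0,0.65,-0.088,0.176,0.01,0,0,0,0.65,-0.104,0.208,0.02,0,0,0,0.65,-0.1075,0.215,0.0215,0,0,0,0.65,-0.1075,0.215,0.0215,0,0,0,0.65])

```text
time: 19.6
tool_pos: [0.4346, -0.3565, 0.0396]
tcp_rot: [-3.107, -0.448, 0.002]
wrist_force: [-0.6, -0.4, 0.5]
width: 0.823
grip_force: 0.0
```

```bash
python3 - <<'E'
from h import *
plan((434.3,-357.3,-20,16.7)); wtile(95,130,50,255)
E
```

```text
t 19.6 tcp [ 434.6 -356.5   39.6] yaw 16.4 w 0.823
[-0.4  0.9 59.6] [-0.1  0.  -0.3]
px [  221   141    83   146 11350] ((262.0, 213.5), (145.0, 82.0), 90.0) [ 432.3 -359.2   16.5   98.6   49.8]
```

Request:
jog_arm(deltas=[0,0,0.03,0,0,0,0.65,0,0,0.05,0,0,0,0.65,0,0,0.059,0,0,0,0.65,0,0,0.059,0,0,0,0.65,0,0,0.059,0,0,0,-1,0,0,0.059,0,0,0,-1,0,0,0.059,0,0,0,-1,0,0,0.059,0,0,0,-1])

```text
time: 20.45
tool_pos: [0.4366, -0.357, -0.0169]
tcp_rot: [3.107, 0.451, 0.003]
wrist_force: [0.6, 1.8, 5.7]
width: 0.569
grip_force: 43.0
```

Request:
jog_arm(deltas=[0,0,-0.04,0,0,0,-1,0,0,-0.08,0,0,0,-1,0,0,-0.08,0,0,0,-1])

```text
time: 20.75
tool_pos: [0.4391, -0.3599, 0.0678]
tcp_rot: [3.1, 0.45, 0.011]
wrist_force: [1.3, -1.3, -1.4]
width: 0.572
grip_force: 42.9
```

```bash
python3 - <<'E'
from h import *
p=OB+RB@[12,17];print(p)
plan((434.6,-357.3,60,16.7),(*p,60,5.2)); wtile(95,130,50,255)
E
```

```text
[543.30985892 179.81762574]
t 20.75 tcp [ 439.1 -359.9   67.8] yaw 16.5 w 0.572
[-3.6 -3.8  7.7] [ 0.6 -0.3 -0.2]
[ 253.4 -487.8    4.5] [ 0.5 -0.4 11.3]
px [  202   163   116   177 18980] ((259.5, 251.0), (176.0, 115.0), 90.0) [ 394.6 -374.4   16.6  148.8   82.2]
```

Request:
jog_arm(deltas=[0.0235,-0.044,0,0,0,0,-1,0.047,-0.088,0,0,0,0,-1,0.0705,-0.132,0,0,0,0,-1,0.094,-0.176,0,0,0,5,-1,0.1175,-0.22,0,0,0,11.4,-1,0.141,-0.264,0,0,0,11.4,-1,0.1645,-0.308,0,0,0,11.4,-1,0.188,-0.352,0,0,0,11.4,-1])

```text
time: 21.6
tool_pos: [0.5138, 0.0365, 0.0599]
tcp_rot: [3.138, 0.141, -0.004]
wrist_force: [1.4, -0.0, -1.7]
width: 0.575
grip_force: 42.9
```

```bash
python3 -c "
from h import *
plan((543.3,179.8,-3,5.2))"
```

```text
t 21.6 tcp [513.8  36.5  59.9] yaw 5.1 w 0.575
[  42.3 -140.1   62.8] [ 0.   0.2 -0.1]
```

Request:
jog_arm(deltas=[0.014,-0.047,0,0,0,0,-1,0.028,-0.094,0,0,0,0,-1,0.0415,-0.136,0.01,0,0,0,-1,0.0425,-0.14,0.035,0,0,0,-1,0.0425,-0.14,0.055,0,0,0,-1,0.0425,-0.14,0.0625,0,0,0,-1,0.0425,-0.14,0.0625,0,0,0,-1])

```text
time: 22.3
tool_pos: [0.5435, 0.1777, -0.002]
tcp_rot: [3.138, 0.141, -0.006]
wrist_force: [-0.0, -0.6, -1.1]
width: 0.571
grip_force: 43.8
```

Request:
jog_arm(deltas=[0,0,0,0,0,0,0.4,0,0,0,0,0,0,0.4,0,0,-0.03,0,0,0,0.4,0,0.025,-0.035,0,0,0,-1,0,0.048,-0.035,0,0,0,-1,0,0.048,-0.035,0,0,0,-1,0,0.048,-0.025,0,0,0,-1,0,0.048,-0.001,0,0,0,-1])

```text
time: 23.1
tool_pos: [0.5518, 0.1309, 0.0014]
tcp_rot: [-3.137, -0.14, -0.008]
wrist_force: [0.2, -0.0, -0.3]
width: -0.001
grip_force: 0.0
```

```bash
python3 -c "
from h import *
print(loc());plan();blues()"
```

```text
[ 16.  -32.5]
t 23.1 tcp [551.8 130.9   1.4] yaw 5.1 w -0.001
wrist 15063 local ctr [23.4 13.4] [[-29.8, -10.8], [57.3, 37.1]] [134  84  43]
wrist 12859 local ctr [-0.  76.8] [[-56.4, 60.0], [53.8, 99.2]] [167 142  98]
top 605 local ctr [ 8.1 89. ] [[-39.0, 65.1], [54.7, 112.8]] [151 129  90]
top 237 local ctr [-13.6   8.4] [[-39.9, -8.6], [14.2, 25.2]] [64 38 18]
```

Request:
jog_arm(deltas=[0,0,0.003,0,0,0,-1,0,-0.012,0.003,0,0,0,-1,0,-0.022,0.003,0,0,0,-1,0,-0.03,0.003,0,0,0,-1,0,-0.034,0.003,0,0,0,-1,0,-0.038,0.003,0,0,0,-1,0,-0.041,0.003,0,0,0,-1])

```text
time: 23.9
tool_pos: [0.5464, 0.1685, -0.0022]
tcp_rot: [3.132, 0.146, 0.001]
wrist_force: [1.3, -20.8, 8.7]
width: -0.003
grip_force: 11.6
```

```bash
python3 -c "
from h import *
print(loc());plan();blues()"
```

```text
[14.1  5.4]
t 23.9 tcp [546.4 168.5  -2.2] yaw 5.4 w -0.003
wrist 35648 local ctr [17.8 69.5] [[-36.4, 19.1], [56.3, 114.7]] [147 112  70]
top 370 local ctr [-14.8  49.5] [[-40.2, 20.0], [13.4, 76.7]] [66 41 20]
```

```bash
python3 -c "
from h import *
plan((444.5,-163.7,40,-17.2))"
```

```text
t 24.0 tcp [546.4 168.4  -2.2] yaw 5.3 w -0.002
[-132.3  321.4  -40.5] [ 0.3 -0.1 22.5]
```

Request:
jog_arm(deltas=[0,0.005,-0.045,0,0,0,0.2,-0.018,0.045,-0.062,0,0,7.5,0.65,-0.037,0.091,-0.062,0,0,15,0.65,-0.056,0.137,-0.062,0,0,22.5,0.65,-0.075,0.183,-0.062,0,0,22.5,0.65,-0.094,0.229,-0.062,0,0,22.5,0.65,-0.113,0.275,-0.062,0,0,22.5,0.65,-0.131,0.319,-0.05,0,0,22.5,0.65])

```text
time: 24.8
tool_pos: [0.4443, -0.1602, 0.0482]
tcp_rot: [3.105, -0.473, 0.005]
wrist_force: [1.1, 0.1, -0.2]
width: 0.826
grip_force: 0.0
```

Request:
jog_arm(deltas=[0,0,0,0,0,0,0.65])

```text
time: 24.9
tool_pos: [0.441, -0.162, 0.0457]
tcp_rot: [3.104, -0.483, -0.005]
wrist_force: [-0.5, 0.7, -0.3]
width: 0.829
grip_force: 0.0
```

```bash
python3 - <<'E'
from h import *
plan((444.5,-163.7,-20,-17.2)); wtile(100,140,15,110)
E
```

```text
t 24.9 tcp [ 441.  -162.    45.7] yaw -17.7 w 0.829
[ 4.1  0.5 65.7] [ 0.1  0.2 -0.5]
px [ 226  132   77  141 9752] ((264.0, 202.0), (140.0, 76.0), 90.0) [ 442.8 -166.9  -17.4   96.4   47.3]
```

Request:
jog_arm(deltas=[0.003,0.002,0.035,0,0,0.3,0.65,0.003,0.002,0.055,0,0,0.3,0.65,0.003,0.002,0.065,0,0,0.3,0.65,0.003,0.002,0.065,0,0,0.3,0.65,0.003,0.002,0.065,0,0,0.3,-1,0.003,0.002,0.065,0,0,0.3,-1,0.003,0.002,0.065,0,0,0.3,-1,0.003,0.002,0.065,0,0,0.3,-1])

```text
time: 25.75
tool_pos: [0.4475, -0.1615, -0.0167]
tcp_rot: [3.104, -0.482, 0.004]
wrist_force: [0.6, 2.2, 4.4]
width: 0.57
grip_force: 42.4
```

```bash
python3 - <<'E'
from h import *
p=OB+RB@[13,-34];print(p)
plan((*p,60,5.2))
E
```

```text
[548.92800491 129.11815399]
t 25.75 tcp [ 447.5 -161.5  -16.7] yaw -17.7 w 0.57
[   8.6 -307.7  -76.6] [  0.   -0.2 -22.9]
```

Request:
jog_arm(deltas=[0,0,-0.045,0,0,0,-1,0.001,-0.03,-0.08,0,0,0,-1,0.003,-0.078,-0.08,0,0,-5,-1,0.004,-0.126,-0.08,0,0,-13,-1,0.006,-0.174,-0.08,0,0,-20,-1,0.007,-0.222,-0.08,0,0,-22.8,-1,0.009,-0.27,-0.08,0,0,-22.8,-1,0.01,-0.308,-0.07,0,0,-22.8,-1])

```text
time: 26.55
tool_pos: [0.5512, 0.132, 0.0537]
tcp_rot: [-3.138, -0.142, -0.006]
wrist_force: [0.3, 0.2, -1.7]
width: 0.572
grip_force: 42.6
```

Request:
jog_arm(deltas=[0,0,0.02,0,0,0,-1])

```text
time: 26.65
tool_pos: [0.5533, 0.134, 0.0344]
tcp_rot: [-3.136, -0.147, -0.012]
wrist_force: [0.1, 0.4, -1.8]
width: 0.573
grip_force: 42.6
```

```bash
python3 - <<'E'
from h import *
print(loc());plan((548.9,129.1,-3,5.2))
E
```

```text
[ 17.8 -29.5]
t 26.65 tcp [553.3 134.   34.4] yaw 5.4 w 0.573
[-5.1  4.6 37.3] [-0.1 -0.4  0.2]
```

Request:
jog_arm(deltas=[-0.003,0.004,0.015,0,0,0,-1,-0.003,0.004,0.028,0,0,0,-1,-0.003,0.004,0.035,0,0,0,-1,-0.003,0.004,0.0365,0,0,0,-1,-0.003,0.004,0.0365,0,0,0,-1])

```text
time: 27.15
tool_pos: [0.546, 0.1247, -0.0021]
tcp_rot: [-3.138, -0.139, 0.003]
wrist_force: [-9.0, 0.2, 15.4]
width: 0.568
grip_force: 45.2
```

```bash
python3 - <<'E'
from h import *
print(loc());plan();blues(("top",))
E
```

```text
[  9.7 -38.1]
t 27.15 tcp [546.  124.7  -2.1] yaw 5.1 w 0.568
top 850 local ctr [ 2.9 81.7] [[-42.0, 43.7], [52.5, 115.8]] [136 110  74]
```

Request:
jog_arm(deltas=[0,0,0,0,0,0,0.4,0,0,0,0,0,0,0.4,0,0,-0.03,0,0,0,0.4,0,0.025,-0.035,0,0,0,-1,0,0.048,-0.035,0,0,0,-1,0,0.048,-0.035,0,0,0,-1,0,0.048,-0.025,0,0,0,-1,0,0.048,0,0,0,0,-1])

```text
time: 28.0
tool_pos: [0.5534, 0.0777, -0.003]
tcp_rot: [-3.138, -0.14, -0.008]
wrist_force: [-5.2, -1.5, 270.7]
width: 0.002
grip_force: 165.4
```

Request:
jog_arm(deltas=[0,0,0.001,0,0,0,-1,0,-0.012,0.001,0,0,0,-1,0,-0.022,0.001,0,0,0,-1,0,-0.03,0.001,0,0,0,-1,0,-0.036,0.001,0,0,0,-1,0,-0.041,0.001,0,0,0,-1,0,-0.044,0.001,0,0,0,-1])

```text
time: 28.7
tool_pos: [0.5515, 0.1186, -0.0022]
tcp_rot: [3.133, 0.147, 0.012]
wrist_force: [2.6, -24.2, 17.9]
width: 0.001
grip_force: 15.5
```

```bash
python3 - <<'E'
from h import *
print(loc());plan()
E
```

```text
[ 14.6 -44.7]
t 28.7 tcp [551.5 118.6  -2.2] yaw 5.4 w 0.001
```

Request:
jog_arm(deltas=[0,0.006,-0.01,0,0,0,-1,0,0.006,-0.045,0,0,0,-1,-0.04,-0.015,-0.045,0,0,0,-1,-0.084,-0.037,-0.045,0,0,0,-1,-0.087,-0.038,-0.045,0,0,0,-1,-0.087,-0.038,-0.025,0,0,0,-1,-0.087,-0.038,-0.01,0,0,0,-1,-0.087,-0.038,-0.004,0,0,0,-1])

```text
time: 29.5
tool_pos: [0.455, 0.1512, -0.0027]
tcp_rot: [3.138, 0.142, -0.006]
wrist_force: [-17.3, -4.2, 53.5]
width: -0.003
grip_force: 26.9
```

Request:
jog_arm(deltas=[0,0,0.002,0,0,0,-1,0.008,0,0.002,0,0,0,-1,0.014,0,0.002,0,0,0,-1,0.018,0,0.002,0,0,0,-1,0.021,0,0.002,0,0,0,-1,0.023,0,0.002,0,0,0,-1])

```text
time: 30.1
tool_pos: [0.4772, 0.1532, -0.0022]
tcp_rot: [3.138, 0.141, -0.01]
wrist_force: [-12.6, -1.4, 22.2]
width: -0.001
grip_force: 11.0
```

```bash
python3 - <<'E'
from h import *
print(loc());plan();blues()
E
```

```text
[-56.3  -3.5]
t 30.1 tcp [477.2 153.2  -2.2] yaw 5.1 w -0.001
wrist 76994 local ctr [ 6.1 35.8] [[-44.5, -28.2], [48.8, 104.1]] [176 125  76]
top 474 local ctr [31.4 70.2] [[-37.7, -24.9], [54.8, 117.0]] [112  88  59]
```

Request:
jog_arm(deltas=[0,0,-0.005,0,0,0,-1,0.003,0,-0.005,0,0,0,-1,0.006,0,-0.005,0,0,0,-1])

```text
time: 30.5
tool_pos: [0.484, 0.1535, 0.0011]
tcp_rot: [3.138, 0.141, -0.007]
wrist_force: [-8.6, -0.3, 7.1]
width: -0.003
grip_force: 4.8
```

```bash
python3 - <<'E'
from h import *
print(loc());plan()
E
```

```text
[-49.4  -3.9]
t 30.5 tcp [484.  153.5   1.1] yaw 5.1 w -0.003
```

Request:
jog_arm(deltas=[0.002,0,-0.002,0,0,0,-1,0.004,0,-0.002,0,0,0,-1,0.004,0,-0.002,0,0,0,-1])

```text
time: 30.8
tool_pos: [0.484, 0.1529, 0.0011]
tcp_rot: [3.137, 0.14, -0.019]
wrist_force: [-10.7, -0.6, 4.0]
width: -0.003
grip_force: 5.3
```

```bash
python3 - <<'E'
from h import *
print(loc());plan()
E
```

```text
[-49.5  -4.5]
t 30.8 tcp [484.  152.9   1.1] yaw 5.1 w -0.003
```

Request:
jog_arm(deltas=[-0.02,0,0,0,0,0,-1,-0.02,-0.048,0,0,0,0,-1,-0.015,-0.048,0,0,0,0,-1,-0.01,-0.048,0,0,0,0,-1,-0.006,-0.048,0,0,0,0,-1,-0.003,-0.048,0,0,0,0,-1,0,-0.048,0,0,0,0,-1,0,-0.048,0,0,0,0,-1])

```text
time: 31.6
tool_pos: [0.4795, 0.2, 0.002]
tcp_rot: [3.137, 0.137, -0.021]
wrist_force: [-15.4, 1.0, 9.6]
width: -0.0
grip_force: 7.4
```

Request:
jog_arm(deltas=[-0.02,0,0,0,0,0,-1,-0.02,-0.05,0,0,0,0,-1,-0.015,-0.05,0,0,0,0,-1,-0.01,-0.05,0,0,0,0,-1,-0.006,-0.05,0,0,0,0,-1,-0.003,-0.05,0,0,0,0,-1,0,-0.05,0,0,0,0,-1,0,-0.05,0,0,0,0,-1])

```text
time: 32.4
tool_pos: [0.4752, 0.2491, 0.0021]
tcp_rot: [3.136, 0.136, -0.021]
wrist_force: [-15.4, 1.1, 9.9]
width: 0.001
grip_force: 7.6
```

Request:
jog_arm(deltas=[-0.02,0,0,0,0,0,-1,-0.02,-0.05,0,0,0,0,-1,-0.015,-0.05,0,0,0,0,-1,-0.01,-0.05,0,0,0,0,-1,-0.006,-0.05,0,0,0,0,-1,-0.003,-0.05,0,0,0,0,-1,0,-0.05,0,0,0,0,-1,0,-0.05,0,0,0,0,-1])

```text
time: 33.2
tool_pos: [0.471, 0.2989, 0.0024]
tcp_rot: [3.136, 0.136, -0.02]
wrist_force: [-15.7, 1.3, 9.8]
width: -0.002
grip_force: 7.7
```

```bash
python3 - <<'E'
from h import *
print(loc());plan()
E
```

```text
[-49.2 142.1]
t 33.2 tcp [471.  298.9   2.4] yaw 5.0 w -0.002
```

Request:
jog_arm(deltas=[-0.015,0,0,0,0,0,-1,-0.015,0.01,-0.045,0,0,0,-1,0,0.055,-0.05,0,0,0,-1,0.016,0.1,-0.05,0,0,0,-1,0.032,0.145,-0.05,0,0,0,-1,0.047,0.19,-0.05,0,0,0,-1,0.06,0.205,-0.05,0,0,0,-1,0.06,0.205,-0.05,0,0,0,-1])

```text
time: 34.0
tool_pos: [0.5568, 0.0995, 0.054]
tcp_rot: [3.138, 0.133, 0.004]
wrist_force: [0.3, 0.0, -0.0]
width: -0.006
grip_force: 0.0
```

Request:
jog_arm(deltas=[0,0,0.025,0,0,0,-1,0,0,0.038,0,0,0,-1,0,0,0.046,0,0,0,-1,0,0,0.048,0,0,0,-1,0,-0.008,0.048,0,0,0,-1,0,-0.014,0.048,0,0,0,-1,0,-0.018,0.048,0,0,0,-1,0,-0.021,0.048,0,0,0,-1])

```text
time: 34.8
tool_pos: [0.5532, 0.1241, 0.0063]
tcp_rot: [3.138, 0.143, 0.002]
wrist_force: [0.0, -2.8, 1.3]
width: 0.002
grip_force: 1.5
```

```bash
python3 - <<'E'
from h import *
print(loc());plan()
E
```

```text
[ 16.8 -39.4]
t 34.8 tcp [553.2 124.1   6.3] yaw 5.2 w 0.002
```

Request:
jog_arm(deltas=[0,0.015,0,0,0,0,-1,0,0.018,0.004,0,0,0,-1,0,0.018,0.006,0,0,0,-1,0,0.012,0.006,0,0,0,-1,0,0.008,0.006,0,0,0,-1,0,0.005,0.006,0,0,0,-1,0,0.003,0.006,0,0,0,-1])

```text
time: 35.5
tool_pos: [0.5524, 0.1188, -0.0006]
tcp_rot: [3.134, 0.145, -0.002]
wrist_force: [-0.3, -13.4, 1.9]
width: -0.0
grip_force: 6.4
```

```bash
python3 - <<'E'
from h import *
print(loc());plan()
E
```

```text
[ 15.5 -44.6]
t 35.5 tcp [552.4 118.8  -0.6] yaw 5.3 w -0.0
```

Contact is back at −44.6 with 13 N, so the row is closed. I'll retreat, clear the top camera's view and check.

Request:
jog_arm(deltas=[0,0.01,0,0,0,0,-1,0,0.012,-0.05,0,0,0,-1,-0.02,0.04,-0.08,0,0,0,-1,-0.05,0.08,-0.08,0,0,0,-1,-0.08,0.12,-0.08,0,0,0,-1,-0.11,0.16,-0.08,0,0,0,-1,-0.14,0.2,-0.08,0,0,0,-1,-0.16,0.24,-0.08,0,0,0,-1])

```text
time: 36.3
tool_pos: [0.4132, -0.1339, 0.0797]
tcp_rot: [-3.138, -0.142, -0.0]
wrist_force: [1.6, -0.5, -0.3]
width: 0.002
grip_force: 0.0
```

```bash
python3 - <<'E'
from h import *
plan();t=read_camera("top")["color"][180:280,150:370];s=read_camera("side")["color"]
i=lambda a,w,h:cv2.resize(a,(w,h),interpolation=cv2.INTER_CUBIC)
a=i(t,748,340);b=np.hstack([i(s[150:250,190:290],374,260),i(s[215:285,250:350],374,260)])
cv2.imwrite("pics/final.png",np.vstack([a,b]));blues(("top",))
E
```

```text
t 36.3 tcp [ 413.2 -133.9   79.7] yaw 5.2 w 0.002
top 1857 local ctr [12.8 44.7] [[-34.5, -27.3], [61.2, 115.4]] [106  75  48]
```

View pics/final.png

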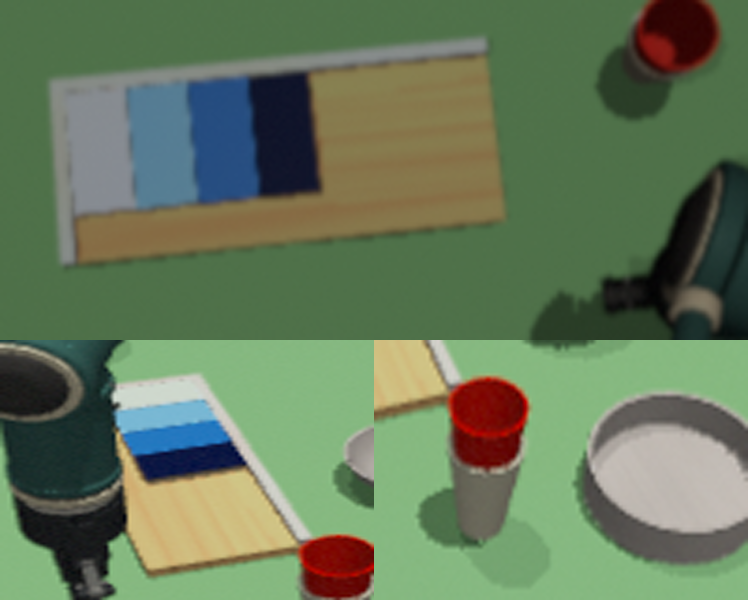

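The row is closed up and square from white (65,85) to navy (320,190), and the red cup sits upright in the white one. I'm handing it in.

```bash
python3 -c "
from workcell import finish_job
print(finish_job())"
```

```text
the job is handed in; nothing more can be done
None
```

I handed the job in at about 36 s with the red cup nested upright in the white cup and the four tiles closed up in order against the stop and ledge, but it may be judged a fail: at t = 28.0 s the shut fingers struck the board on a fast descent and the wrist force read about 270 N, over the 120 N limit.

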